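Hold the turned bead on its tray before the bench magnifier

ROBOT

A 6-joint arm with a two-finger parallel gripper is mounted at the origin on the work surface. World frame = base frame: x ahead of the robot, y to its left, z up, the work surface at z = 0. Lengths are in m, angles in degrees, forces in N, time in s.
With the tool pointing down it reaches from about 0.325 to 0.775 m from the base axis. Payload 9.3 kg.
Tool frame: the origin (TCP) lies midway between the tips of the shut fingers; the grasp point (between the pads) lies 19 mm behind it; z points along the fingers, y is the line along which they close (so a half turn about z gives the same grasp; the last joint's range is limited). The gripper opens to 85 mm and grips with 20 to 120 N. Pads are 22 mm wide; open, the fingers measure 114 mm over their backs; the gripper's body (76 mm by 85 mm) begins 54 mm behind the grasp point. The pads swing forward as they close: fully open they stand 13 mm farther back than shut.
Start: joints at [66.601, 14.817, 1.232, 76.415, 0, 81.257], TCP at [0.139, 0.532, 0.231] pointing down, gripper open.
Joint ranges: [-174.27, 174.27], [-52.1, 104.24], [-59.71, 78.15], [-110.17, 111.67], [-87.03, 83.33], [-180, 180]. Speed limits (degrees/s): [127.2, 127.2, 159.86, 180, 180, 180].

INTERFACE

Orientations are given as [roll, pitch, yaw] about the fixed x, y, z axes, in that order (R = Rz(yaw) Ry(pitch) Rx(roll)).
In Python, from cell import ctrl gives the robot as it stands. The module is installed in compiled form; this text tells all that it offers.
- The arm moves only by the shell command python3 -m inch 'ROWS' [FORCE]. ROWS is JSON, a list of rows, each a list of 7 numbers: the turn, a rotation vector about the tool's x, y, z in units of 5 degrees (1.0 is 5 degrees), then the shift along the tool's x, y, z in units of 30 mm (1.0 is 30 mm), then the finger opening in mm, from 0 to 85.4. A call has 1 to 8 rows; each row is the pose to reach, as a shift and turn from the pose commanded when the call began, along the tool's axes at that moment; what a row does not reach only later rows make up. A row lasts 1/12 s, in which the tool goes at most 41.7 mm and 7.16 degrees, less where a joint would pass 70% of its speed; a pose out of reach is approached as far as the arm can. A call with a gripper value outside its range is refused whole. The fingers move at their own pace and stop on an object; FORCE is the grip in N (left out, the last holds). Time passes only in rows, so rows that repeat a pose let the fingers close. It gives the time, the measured TCP pose, the force, the opening and the grip force at its end, in the units of the state.
- ctrl.get_obs(): the state, without advancing time (a new reading comes with each control period).
- ctrl.grab_frame(name): name is "scene" or "side" or "wrist"; returns the picture (420x560x3 uint8, red, green, blue); there is no depth.
- ctrl.camera_model(name): a dict with "fx", "fy", "cx", "cy" (pixels), "world_from_camera" (4x4, takes a point from camera to world coordinates); the wrist camera has in their place "hand_eye" (4x4, takes a point from camera to tool coordinates, whose origin is the TCP and whose axes are the flange's). Camera axes: x right, y down, z forward; pixel columns grow to the right and rows downward; lengths in m; the calibration is good to about 2 mm. A picture is of the moment at which its call begins: read the wrist's pose just before it. camera_model takes no time and is no camera call.
- ctrl.close_job(): hands the job in; it is judged then, once.
The state is a dict: "clock": time; "q": joint angles; "qd": joint speeds; "joint_efforts": joint torques, N m; "position": TCP position; "eef_rot": TCP orientation; "force": force on the tool from outside, world axes, zero at the start; "wrist_torque": the same for the moment, N m; "gripper_width": finger opening in m; "grasp_force": force on a finger pad.
Only numpy, scipy, OpenCV 4.12 (cv2) and the standard library are available. Lean on these libraries where they do the work, as an engineer would, in place of code of your own. Each camera call takes 0.05 s, during which the arm holds its last target. There are 200 camera calls.

TASK

One of the two wooden trays has a loose round bead in its pocket, the other a tall slender finial: pick up the tray with the bead by its grip block and carry it, level and without the bead leaving its pocket or being touched, to the bench magnifier. Hold the tray level and still so that the bead is straight above the brass disc and at the height of the lens's centre, and finish while still holding it there: do not put it down or let go. Leave the other tray, the mallet, the pot and the chisel where they are.

Things in the scene. Friction and masses are not known exactly. Their poses are not given: they have to be found in the camera images.
- tray1: One of 2 alike pale wooden trays, ~130 g; either may hold the bead and lie left or right. Board 150x80x12 mm (x -110..40), round pocket 46 mm wide, 6 mm deep at one end; at the other, towards the robot, an upright grip block 36 long (x), 16 thick (y), top 52 mm above the underside, centred at x=-80: pinch it across y from above. Origin: underside below pocket centre, x from block to pocket, z up.
- tray2: One of 2 alike pale wooden trays, ~130 g; either may hold the bead and lie left or right. Board 150x80x12 mm (x -110..40), round pocket 46 mm wide, 6 mm deep at one end; at the other, towards the robot, an upright grip block 36 long (x), 16 thick (y), top 52 mm above the underside, centred at x=-80: pinch it across y from above. Origin: underside below pocket centre, x from block to pocket, z up.
- tray1_grip (a point): Grip point of tray1: middle of the grip block's thickness and length, 40 mm above the tray's underside (12 mm below the block's top, 28 mm above the board). Axes as the tray's.
- tray2_grip (a point): Grip point of tray2: middle of the grip block's thickness and length, 40 mm above the tray's underside (12 mm below the block's top, 28 mm above the board). Axes as the tray's.
- tray1_pocket (a point): Middle of tray1's pocket, 24 mm above the tray's underside: where the centre of the bead is when it lies in the middle of this pocket. Axes as the tray's.
- tray2_pocket (a point): Middle of tray2's pocket, 24 mm above the tray's underside: where the centre of the bead is when it lies in the middle of this pocket. Axes as the tray's.
- bead_center (a point): Centre of a loose round wooden bead, a ball 36 mm in diameter, about 20 g. It starts resting in the pocket of one of the two trays, can roll about 10 mm each way in it, and stands 30 mm proud of the tray's top. Its axes turn as it rolls.
- bead: The round bead, a 36 mm ball; use bead_center for its place.
- finial: A slender turned wooden finial, standing 80 mm high on a flat round foot 30 mm across, of the same wood as the bead; it stands in the pocket of the other tray. Origin at the centre of its underside.
- magnifier: Fixed bench magnifier: dark wooden plank 190x75x14 mm (x -30..160); on a brass post at its far end an upright round glass lens, 110 mm over its dark rim, 115 to 225 mm above the bench; on its near end a flat brass disc 34 mm wide, 3 mm thick. Origin on the bench under the disc centre, x towards the lens (at x=120 mm). Turned up to 0.4 rad.
- view_point (a point): The viewing point: straight above the brass disc's centre, at the height of the lens centre (170 mm above the bench), 120 mm in front of the lens. Axes as the magnifier's.
- lens_center (a point): Centre of the magnifier's lens, 170 mm above the bench.
- mallet: Bystander: wooden carving mallet, barrel head 52 mm across and 85 mm long, handle about 180 mm, lying on the bench left of the trays. Origin under the head's centre.
- pot: Bystander: small white ceramic pot, 68 mm across, 60 mm high, standing at the far left. Origin at the centre of its underside.
- chisel: Bystander: chisel, about 195 mm long, wooden handle 18 mm thick, lying on the bench to the right. Origin on the underside, near the middle, blade along x.
Not all that is in view belongs to the job. What is shaped like the bead but black or turquoise is not meant.

How it is judged (in metres and radians):
On the way:
1. the tray with the bead is lifted off the bench in the fingers, fairly level, the bead in its pocket (((distance between bead_center and tray1_pocket below 0.016 m and height (world z) of tray1 above 0.05 m and angle between tray1's own z axis and vertical below 0.26 rad and contact force between the fingers and tray1 above 1 N) or (distance between bead_center and tray2_pocket below 0.016 m and height (world z) of tray2 above 0.05 m and angle between tray2's own z axis and vertical below 0.26 rad and contact force between the fingers and tray2 above 1 N))), for 0.2 s.
At the end, for the whole second after the job is handed in: Bead tray held in the fingers clear of everything, level within 0.1 rad, still (0.03 m/s, 0.2 rad/s); bead untouched in its pocket (centre within 16 mm of its middle), within 35 mm horizontally of the disc centre's vertical and 30 mm of the lens centre height (((distance between bead_center and tray1_pocket below 0.016 m and angle between tray1's own z axis and vertical below 0.1 rad and contact force between the fingers and tray1 above 1 N and contact force between tray1 and magnifier below 0.1 N and contact force between the fingers and bead below 0.1 N and contact force between tray1 and tray2 below 0.1 N and linear speed of tray1 below 0.03 m/s and angular speed of tray1 below 0.2 rad/s) or (distance between bead_center and tray2_pocket below 0.016 m and angle between tray2's own z axis and vertical below 0.1 rad and contact force between the fingers and tray2 above 1 N and contact force between tray2 and magnifier below 0.1 N and contact force between the fingers and bead below 0.1 N and contact force between tray1 and tray2 below 0.1 N and linear speed of tray2 below 0.03 m/s and angular speed of tray2 below 0.2 rad/s)) and horizontal distance between bead_center and view_point below 0.035 m and z of bead_center in the frame of view_point between -0.03 and 0.03 m); the arm keeps its last pose, push and grip.
It fails at once if the robot touched the bead (contact force between any of the arm, the fingers and bead above 0.3 N).
It fails at once if the bead has left its tray's pocket (distance between bead_center and tray1_pocket above 0.03 m and distance between bead_center and tray2_pocket above 0.03 m).
It fails at once if the tray with the finial was moved more than 25 mm ((distance of tray1 from where it was at the start of the episode above 0.025 m and distance between bead_center and tray1_pocket above 0.06 m) or (distance of tray2 from where it was at the start of the episode above 0.025 m and distance between bead_center and tray2_pocket above 0.06 m)).
It fails at once if a tray was tipped by more than 20 degrees (angle between any of tray1, tray2's own z axis and vertical above 0.35 rad).
It fails at once if a mallet, pot or chisel was moved more than 30 mm (distance of any of mallet, pot, chisel from where it was at the start of the episode above 0.03 m).
It also fails if it takes over 42 s, if anything falls off the work surface, if the arm or the gripper's body presses on something with over 40 N, if the wrist force passes 120 N, or if a joint passes its speed limit or range.

## Working session

There is one attempt and no reset: what is moved stays moved. The work goes in short steps, Python scripts to look and compute and a shell command to move; the robot and the scene stay as the last step left them, time stands still between calls to the robot, and variables do not carry over. Pictures are saved under pics/ and viewed, at most 10 in all, crops included, and the job is handed in when it is done.

```bash
mkdir -p pics; python3 - <<'E'
from cell import ctrl
import cv2,numpy as np
o=ctrl.get_obs();print(o['clock'],o['position'],o['eef_rot'])
for n in ['scene','side']:
    cv2.imwrite(f'pics/{n}0.png',ctrl.grab_frame(n)[:,:,::-1])
    m=ctrl.camera_model(n);print(n,m['fx'],m['cx'],m['cy'],np.round(m['world_from_camera'],3).tolist())
print(ctrl.camera_model('wrist'))
E
```

```text
0.0 [0.13905356 0.53182834 0.23065734] [-1.79922313e+02 -1.14504801e-02  1.65341338e+02]
scene 477.36069319585476 283.3476021900613 209.41277798074614 [[0.244, 0.601, -0.761, 1.584], [0.97, -0.142, 0.198, -0.225], [0.011, -0.787, -0.617, 0.931], [0.0, 0.0, 0.0, 1.0]]
side 520.1916471839038 282.6955505287421 213.69411075300118 [[0.962, -0.185, 0.199, 0.344], [-0.272, -0.657, 0.704, -0.902], [0.0, -0.731, -0.682, 1.025], [0.0, 0.0, 0.0, 1.0]]
{'fx': 310.85150674302497, 'fy': 310.85150674302497, 'cx': 279.84940881893186, 'cy': 208.51268034780853, 'hand_eye': array([[ 4.07724039e-04, -9.58640672e-01, -2.84618860e-01,
         7.33134928e-02],
       [ 9.99999916e-01,  3.79911977e-04,  1.52923572e-04,
        -5.64849648e-04],
       [-3.84686419e-05, -2.84618898e-01,  9.58640747e-01,
        -1.42705930e-01],
       [ 0.00000000e+00,  0.00000000e+00,  0.00000000e+00,
         1.00000000e+00]])}
```

View pics/scene0.png

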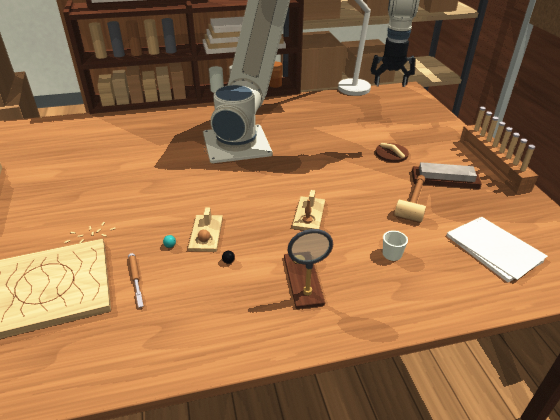

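View pics/side0.png

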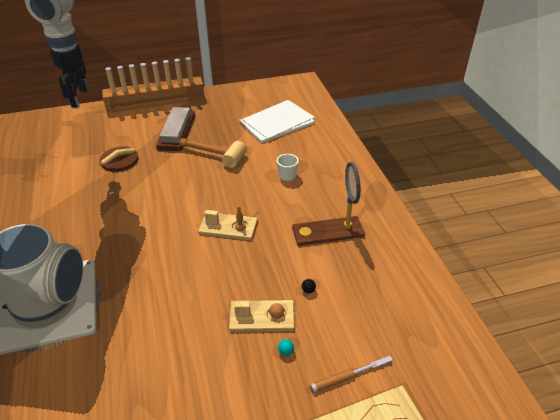

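The side view shows the bead in the right-hand tray (277,311), with its grip block near (243,312). The finial stands in the left tray at (240,218). The disc is at (305,231) and the lens at (352,183). I'll zoom in to measure these.

```bash
python3 - <<'E'
import cv2
i=cv2.imread('pics/side0.png')[195:340,190:375]
cv2.imwrite('pics/crop1.png',cv2.resize(i,None,fx=4,fy=4,interpolation=cv2.INTER_CUBIC))
E
```

```text
(no output)
```

View pics/crop1.png

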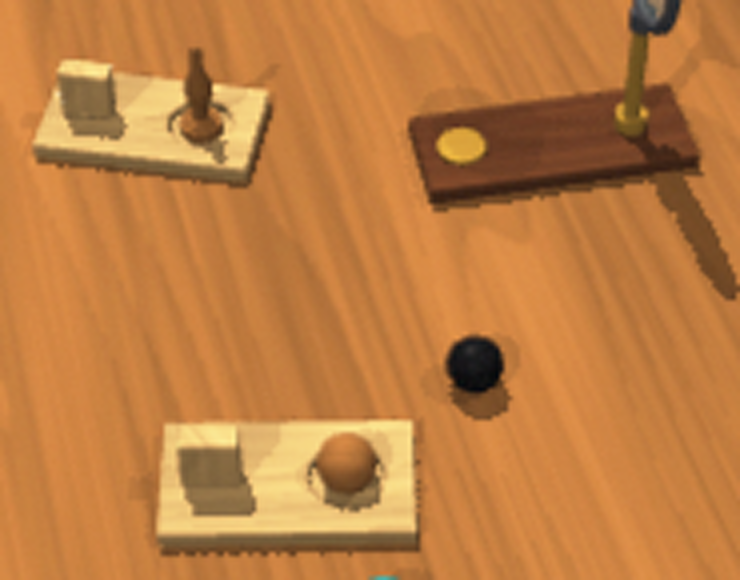

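The crop shows the board's corners at about (165,424), (412,421), (418,540) and (158,537), the bead at (346,462), the disc at (461,146) and the post foot at (632,120).

```bash
cat > h.py <<'E'
import numpy as np
from cell import ctrl
def ray(n,uv,z,T=None):
    m=ctrl.camera_model(n); W=np.array(m['world_from_camera']) if T is None else T
    d=W[:3,:3]@[(uv[0]-m['cx'])/m['fx'],(uv[1]-m['cy'])/m['fy'],1]
    return W[:3,3]+d*(z-W[2,3])/d[2]
E
python3 - <<'E'
from h import *
f=lambda u,v,z:ray('side',(u/4+190,v/4+195),z)
c=[f(u,v,.012) for u,v in [(165,424),(412,421),(418,540),(158,537)]]
for p in c: print(p.round(4))
print('sides',[np.linalg.norm(c[i]-c[(i+1)%4]).round(4) for i in range(4)])
ctr=np.mean(c,0); ax=(c[1]+c[2]-c[0]-c[3]); yaw=np.arctan2(ax[1],ax[0]);a=np.array([np.cos(yaw),np.sin(yaw),0])
print('ctr',ctr,'yaw',np.degrees(yaw),'grip',ctr-.045*a,'pocket',ctr+.035*a)
print('bead',f(346,462,.024),'blocktop',f(211,436,.052))
d=f(461,146,.017);p=f(632,120,.020);print('disc',d,'post',p,'dist',np.linalg.norm(p[:2]-d[:2]),np.degrees(np.arctan2(*(p-d)[1::-1])))
E
```

```text
[ 0.4357 -0.1214  0.012 ]
[ 0.5801 -0.1598  0.012 ]
[ 0.559  -0.2424  0.012 ]
[ 0.4154 -0.1997  0.012 ]
sides [np.float64(0.1494), np.float64(0.0853), np.float64(0.1498), np.float64(0.0809)]
ctr [ 0.49754084 -0.1808228   0.012     ] yaw -15.724124049584063 grip [ 0.45422484 -0.16862754  0.012     ] pocket [ 0.53123106 -0.190308    0.012     ]
bead [ 0.53135857 -0.18677787  0.024     ] blocktop [ 0.45587551 -0.16787339  0.052     ]
disc [0.67821684 0.05201165 0.017     ] post [0.79879333 0.0412995  0.02      ] dist 0.12105139489150143 -5.076889425231486
```

The measurements agree with the known sizes: tray sides 150 x 80 mm, disc to post 121 mm. I'll move over to the bead tray.

```bash
cat >> h.py <<'E'
from scipy.spatial.transform import Rotation as Ro
def togo(p,yaw):
    o=ctrl.get_obs();R=Ro.from_euler('xyz',o['eef_rot'],degrees=True)
    T=Ro.from_euler('xyz',[180,0,yaw],degrees=True)
    print(round(o['clock'],2),o['position'].round(4),o['eef_rot'].round(2),'turn',((R.inv()*T).as_rotvec(degrees=True)/5).round(3),'shift',(R.inv().apply(np.array(p)-o['position'])/.03).round(3))
E
python3 -m inch '[[0,0,0,-11.9,-8.3,-0.3,60],[0,0,0,-11.9,-8.3,-0.3,60],[0,0,0,-11.9,-8.3,-0.3,60],[0,0,0,-11.9,-8.3,-0.3,60],[0,0,0,-11.9,-8.3,-0.3,60],[0,0,0,-11.9,-8.3,-0.3,60],[0,0,0,-11.9,-8.3,-0.3,60],[0,0,0,-11.9,-8.3,-0.3,60]]'
python3 -c "
from h import *
togo([.44,-.165,.2],164.3)"
```

```text
clock: 0.77
position: [0.356, 0.2767, 0.2382]
eef_rot: [-180.0, -0.0, 165.4]
force: [0.3, 0.9, 0.2]
gripper_width: 0.0603
grasp_force: 0.0
0.77 [0.356  0.2767 0.2382] [-180.     -0.    165.36] turn [-0.001 -0.001  0.211] shift [ -6.429 -13.536   1.272]
```

```bash

python3 -m inch '[[0,0,0.2,-6.4,-13.5,1.3,60],[0,0,0.2,-6.4,-13.5,1.3,60],[0,0,0.2,-6.4,-13.5,1.3,60],[0,0,0.2,-6.4,-13.5,1.3,60],[0,0,0.2,-6.4,-13.5,1.3,60],[0,0,0.2,-6.4,-13.5,1.3,60],[0,0,0.2,-6.4,-13.5,1.3,60],[0,0,0.2,-6.4,-13.5,1.3,60]]'
python3 -c "
from h import *
togo([.455,-.168,.18],164.3)"
```

```text
clock: 1.43
position: [0.4167, -0.0499, 0.2091]
eef_rot: [180.0, 0.0, 164.3]
force: [1.3, 0.0, 1.1]
gripper_width: 0.0605
grasp_force: 0.0
1.43 [ 0.4167 -0.0499  0.2091] [1.8000e+02 1.0000e-02 1.6434e+02] turn [0.001 0.002 0.008] shift [-2.291 -3.447  0.971]
```

```bash

python3 -m inch '[[0,0,0,-2.3,-3.45,1,60],[0,0,0,-2.3,-3.45,1,60],[0,0,0,-2.3,-3.45,1,60],[0,0,0,-2.3,-3.45,1,60],[0,0,0,-2.3,-3.45,1,60],[0,0,0,-2.3,-3.45,1,60]]'
python3 -c "
from h import *
import cv2
togo([.455,-.168,.1],164.3)
o=ctrl.get_obs();np.save('o.npy',np.r_[o['position'],o['eef_rot']])
cv2.imwrite('pics/w1.png',ctrl.grab_frame('wrist')[:,:,::-1])"
```

```text
clock: 1.93
position: [0.4551, -0.166, 0.1788]
eef_rot: [180.0, -0.1, 164.3]
force: [-0.3, 0.7, 0.3]
gripper_width: 0.0603
grasp_force: 0.0
1.93 [ 0.4551 -0.166   0.1788] [ 1.7997e+02 -9.0000e-02  1.6429e+02] turn [ 0.007 -0.018 -0.003] shift [-0.018 -0.067  2.627]
```

View pics/w1.png

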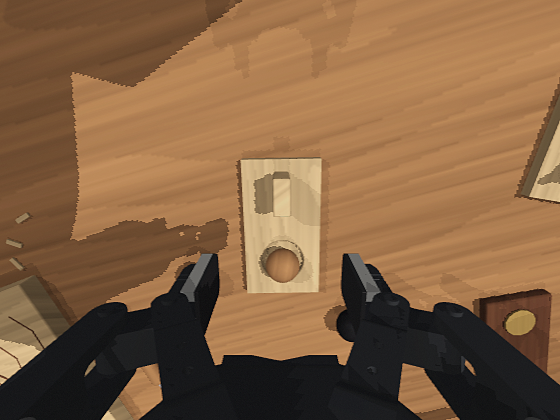

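The wrist view shows the block's bright top at about (273-291, 180-216) and the board at u 241-321. The bead is at (284,265), and the disc at (521,322).

```bash
python3 - <<'E'
from h import *
s=np.load('o.npy');T=np.eye(4);T[:3,:3]=Ro.from_euler('xyz',s[3:],degrees=True).as_matrix();T[:3,3]=s[:3]
T=T@np.array(ctrl.camera_model('wrist')['hand_eye'])
f=lambda u,v,z:ray('wrist',(u,v),z,T).round(4)
c=[f(273.5,180,.052),f(291,180,.052),f(291,216,.052),f(273.5,216,.052)]
print('block',np.mean(c,0),[np.linalg.norm(c[i]-c[i-1]).round(4) for i in range(4)])
c=[f(241,158,.012),f(321.5,158,.012),f(319.5,291,.012),f(246,292,.012)]
d=(c[2]+c[3]-c[0]-c[1]);yaw=np.degrees(np.arctan2(d[1],d[0]))
print('board',np.mean(c,0),yaw,[np.linalg.norm(c[i]-c[i-1]).round(4) for i in range(4)])
print('bead',f(284,265,.024),'disc',f(521,322,.017))
togo([.455,-.168,.1],164.3)
E
```

```text
block [ 0.4527  -0.16355  0.052  ] [np.float64(0.0333), np.float64(0.0154), np.float64(0.0333), np.float64(0.016)]
board [ 0.495125 -0.175275  0.012   ] -14.996729039604793 [np.float64(0.1503), np.float64(0.0798), np.float64(0.1492), np.float64(0.0829)]
bead [ 0.5302 -0.183   0.024 ] disc [0.6765 0.0584 0.017 ]
1.98 [ 0.4552 -0.1654  0.1792] [ 1.7998e+02 -4.0000e-02  1.6435e+02] turn [ 0.004 -0.008  0.011] shift [-0.019 -0.087  2.641]
```

```bash

python3 -m inch '[[0,0,0,0,0,0.8,60],[0,0,0,0,0,1.7,60],[0,0,0,0,0,2.6,60],[0,0,0,0,0,3.5,60],[0,0,0,0,0,4.3,60],[0,0,0,0,0,4.8,60],[0,0,0,0,0,5.2,60],[0,0,0,0,0,5.2,60]]' 20
python3 -m inch '[[0,0,0,0,0,0,40],[0,0,0,0,0,0,25],[0,0,0,0,0,0,20],[0,0,0,0,0,0,15],[0,0,0,0,0,0,12],[0,0,0,0,0,0,8],[0,0,0,0,0,0,8],[0,0,0,0,0,0,8]]' 20
```

```text
clock: 2.65
position: [0.4545, -0.1641, 0.022]
eef_rot: [180.0, -0.2, 164.5]
force: [-0.0, 0.2, -0.4]
gripper_width: 0.0598
grasp_force: 0.0
clock: 3.32
position: [0.4562, -0.1661, 0.0244]
eef_rot: [180.0, 0.1, 164.4]
force: [-0.1, 2.5, 6.5]
gripper_width: 0.0156
grasp_force: 19.6
```

```bash

python3 -m inch '[[0,0,0,0,0,0,5],[0,0,0,0,0,0,5],[0,0,0,0,0,0,5],[0,0,0,0,0,0,5]]' 80
python3 -m inch '[[0,0,0,0,0,-0.05,5],[0,0,0,0,0,-0.15,5],[0,0,0,0,0,-0.3,5],[0,0,0,0,0,-0.5,5],[0,0,0,0,0,-0.7,5],[0,0,0,0,0,-0.85,5],[0,0,0,0,0,-0.95,5],[0,0,0,0,0,-1,5]]'
python3 -c "
from h import *
import cv2
togo([.455,-.168,.17],164.3)
i=ctrl.grab_frame('side')[:,:,::-1][195:340,190:375]
cv2.imwrite('pics/s2.png',cv2.resize(i,None,fx=4,fy=4))"
```

```text
clock: 3.65
position: [0.4563, -0.1662, 0.0246]
eef_rot: [180.0, 0.1, 164.4]
force: [-1.0, 2.8, 7.9]
gripper_width: 0.0145
grasp_force: 79.1
clock: 4.32
position: [0.4558, -0.1662, 0.0539]
eef_rot: [-180.0, 0.0, 164.3]
force: [-0.1, -0.7, -1.8]
gripper_width: 0.015
grasp_force: 77.9
4.32 [ 0.4558 -0.1662  0.0539] [-1.7999e+02  5.0000e-02  1.6434e+02] turn [-0.003  0.009  0.008] shift [ 0.006 -0.065 -3.869]
```

View pics/s2.png

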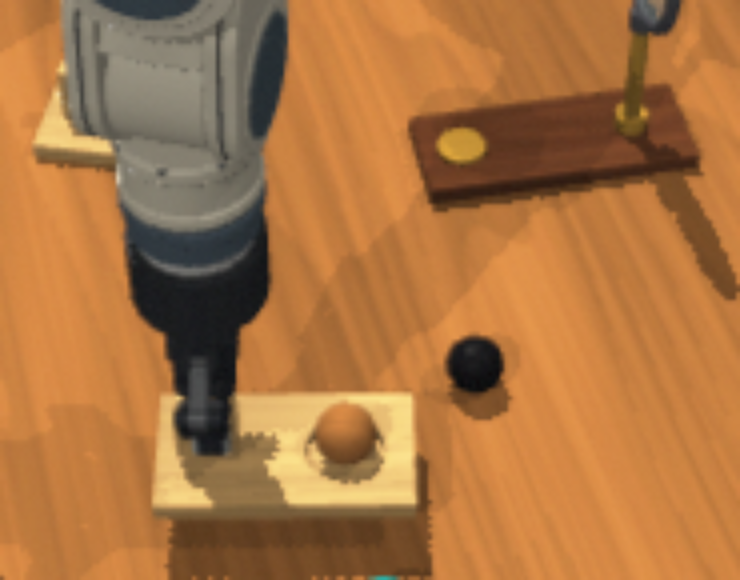

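The tray is off the bench and level, with the bead at (344,433) still in its pocket. I'll raise it to viewing height.

```bash

python3 -m inch '[[0,0,0,0,0,-0.2,5],[0,0,0,0,0,-0.65,5],[0,0,0,0,0,-1.35,5],[0,0,0,0,0,-2.15,5],[0,0,0,0,0,-2.9,5],[0,0,0,0,0,-3.4,5],[0,0,0,0,0,-3.7,5],[0,0,0,0,0,-3.9,5]]'
python3 -c "
from h import *
togo([.599,.062,.1705],175)"
```

```text
clock: 5.03
position: [0.4558, -0.1662, 0.1713]
eef_rot: [-180.0, 0.1, 164.3]
force: [1.3, -0.2, -1.4]
gripper_width: 0.0151
grasp_force: 77.8
5.03 [ 0.4558 -0.1662  0.1713] [-1.7998e+02  6.0000e-02  1.6434e+02] turn [-0.004  0.012 -2.131] shift [-2.544  8.612  0.027]
```

```bash

python3 -m inch '[[0,0,-0.05,-0.05,0.15,0,5],[0,0,-0.15,-0.15,0.55,0,5],[0,0,-0.3,-0.35,1.2,0,5],[0,0,-0.5,-0.6,2,0,5],[0,0,-0.7,-0.8,2.75,0,5],[0,0,-0.85,-1.05,3.5,0,5],[0,0,-1,-1.2,4,0,5],[0,0,-1.05,-1.25,4.25,0,5]]'
python3 -c "
from h import *
togo([.599,.062,.1705],175)"
```

```text
clock: 5.7
position: [0.5266, -0.0515, 0.1688]
eef_rot: [180.0, -0.1, 169.7]
force: [0.6, -0.0, -1.5]
gripper_width: 0.0147
grasp_force: 78.0
5.7 [ 0.5266 -0.0515  0.1688] [ 1.7997e+02 -1.2000e-01  1.6974e+02] turn [ 0.008 -0.023 -1.053] shift [-1.702  4.153 -0.056]
```

```bash

python3 -m inch '[[0,0,-0.05,-0.05,0.15,0,5],[0,0,-0.15,-0.2,0.55,0,5],[0,0,-0.3,-0.5,1.2,0,5],[0,0,-0.5,-0.8,2,0,5],[0,0,-0.7,-1.15,2.75,0,5],[0,0,-0.85,-1.4,3.5,0,5],[0,0,-1,-1.6,3.95,0,5],[0,0,-1.05,-1.7,4.15,0,5]]'
python3 -m inch '[[0,0,0,0,0,0,5],[0,0,0,0,0,0,5],[0,0,0,0,0,0,5],[0,0,0,0,0,0,5]]'
python3 -c "
from h import *
import cv2
togo([.599,.062,.1705],175)
for n in ['side','wrist','scene']: cv2.imwrite(f'pics/{n}3.png',ctrl.grab_frame(n)[:,:,::-1])
i=cv2.imread('pics/side3.png')[120:265,240:425]
cv2.imwrite('pics/c3.png',cv2.resize(i,None,fx=4,fy=4))
i=cv2.imread('pics/scene3.png')[160:310,220:405]
cv2.imwrite('pics/d3.png',cv2.resize(i,None,fx=4,fy=4))
p=np.linalg.inv(ctrl.camera_model('side')['world_from_camera'])@[.677,.055,.17,1]
m=ctrl.camera_model('side');print('view point in side crop',4*(p[0]/p[2]*m['fx']+m['cx']-240),4*(p[1]/p[2]*m['fy']+m['cy']-120))"
```

```text
clock: 6.37
position: [0.5994, 0.0612, 0.1698]
eef_rot: [180.0, -0.0, 175.0]
force: [0.3, 0.5, -1.0]
gripper_width: 0.0146
grasp_force: 78.0
clock: 6.7
position: [0.5983, 0.0588, 0.1704]
eef_rot: [-180.0, -0.0, 174.8]
force: [0.7, -1.3, -1.4]
gripper_width: 0.0146
grasp_force: 78.1
6.7 [0.5983 0.0588 0.1704] [-179.99   -0.    174.76] turn [-0.002 -0.    -0.047] shift [-0.012  0.108 -0.002]
view point in side crop 264.9775071859674 272.81308030441414
```

View pics/c3.png

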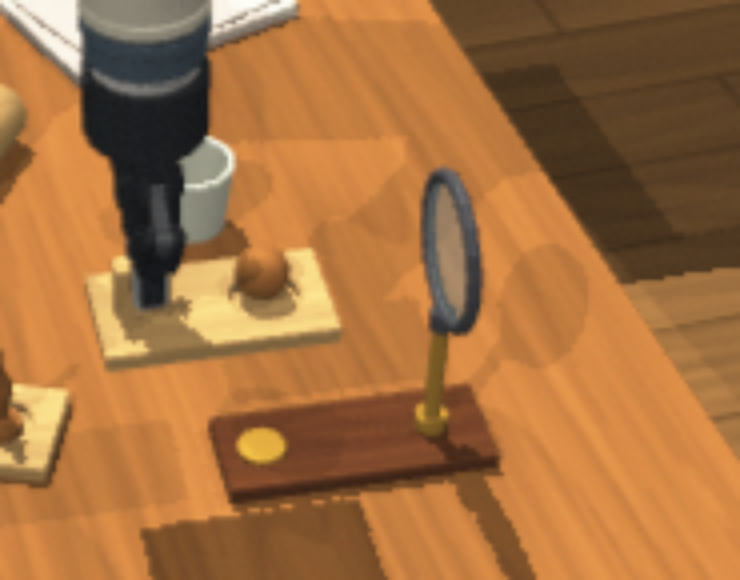

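View pics/d3.png

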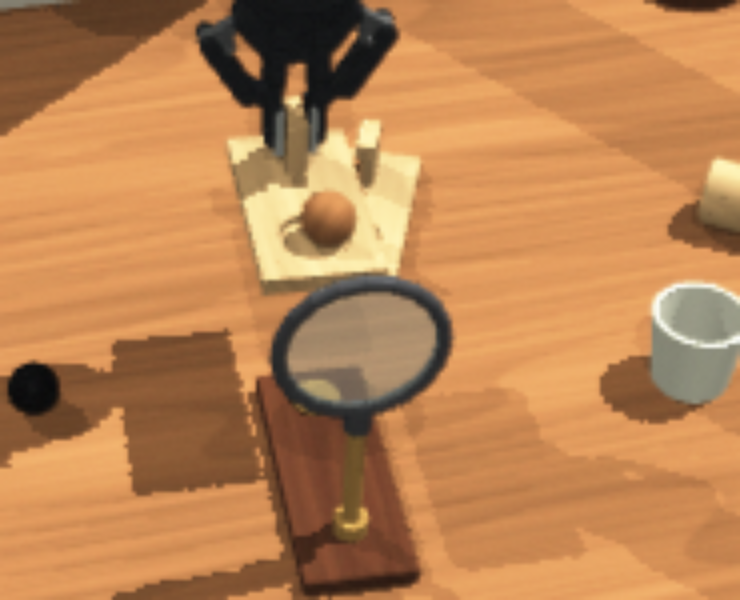

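Both views show the tray level and clear. The bead is in its pocket at side crop (262,272) and scene crop (329,219); the view point should appear at (265,273) in the side crop. I'll triangulate the bead as a check.

```bash
python3 - <<'E'
from h import *
import cv2
P=[];
for n in ['side','scene']:
    m=ctrl.camera_model(n);K=np.array([[m['fx'],0,m['cx']],[0,m['fy'],m['cy']],[0,0,1]])
    P.append(K@np.linalg.inv(m['world_from_camera'])[:3])
def tri(a,b):
    X=cv2.triangulatePoints(P[0],P[1],np.array([[a[0]/4+240],[a[1]/4+120]],float),np.array([[b[0]/4+220],[b[1]/4+160]],float));return (X[:3]/X[3]).ravel().round(4)
print('bead',tri((262,272),(329,219)),'disc',tri((261,446),(318,395)),'lens',tri((452,250),(362,347)))
E
```

```text
bead [0.6762 0.0608 0.1677] disc [0.6787 0.0572 0.0145] lens [0.7995 0.0456 0.1704]
```

```bash

python3 -m inch '[[0,0,0,0,0,0,5],[0,0,0,0,0,0,5],[0,0,0,0,0,0,5],[0,0,0,0,0,0,5],[0,0,0,0,0,0,5],[0,0,0,0,0,0,5],[0,0,0,0,0,0,5],[0,0,0,0,0,0,5]]'
python3 -c "
from h import *
print(ctrl.get_obs()['qd'].round(2));print(ctrl.close_job())"
```

```text
clock: 7.52
position: [0.5987, 0.0598, 0.1703]
eef_rot: [-180.0, 0.0, 174.8]
force: [-0.0, -0.1, -1.9]
gripper_width: 0.0149
grasp_force: 78.1
[ 0.01 -0.   -0.04  0.07  0.01  0.  ]
the job is handed in; nothing more can be done
None
```

I handed the job in at 7.5 s with the bead tray still held level at the magnifier; triangulation put the bead in its pocket, about 4 mm horizontally from the disc's vertical and 2 mm below lens-centre height, and no verdict came back.

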